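# Find the stiffest spring strip and load it

### The job

Working from the robot's left to its right, press the round pad at the free tip of each of the three clamped steel strips down onto its stop, hold it there for a moment and let it up, to feel which strip is the stiffest. Then stand the largest brass weight upright in the middle of the pad of the stiffest strip and let go of it. Leave the other weights and the glassware where they are.

Things in the scene. Friction and masses are not known exactly. Their poses are not given: they have to be found in the camera images.
- stand_a: One of three look-alike bending stands, fixed to the bench, places differ. Origin: centre of the underside of its grey base plate, 150 (along x) x 56 x 12 mm. Clamp block 36 x 44 mm, 98 mm high, centred at x = -55 mm, holds a flat steel strip 18 mm wide that runs level to +x, ending in a round pad at x = +55 mm. Under the pad stands its stop, a 12 mm thick steel screw.
- pad_a (a point): Centre of the flat top face of the round steel pad (44 mm diameter, 4 mm thick, no rim) on the free tip of the strip of stand_a; 88 mm over the bench while unloaded. Moves down with the strip; its z is the face's normal.
- strip_a (a joint): Bend of the strip of stand_a, rad: about 0 free, 0.12 with the pad on its stop (11 mm lower). Springs back. The pressing force at the pad grows in proportion to the bend; just before the stop it is about 3 N for the softest of the three strips, 6 N for the next, 14 N for the stiffest (letters say nothing). On the stop it yields no further.
- stand_b: One of three look-alike bending stands, fixed to the bench, places differ. Origin: centre of the underside of its grey base plate, 150 (along x) x 56 x 12 mm. Clamp block 36 x 44 mm, 98 mm high, centred at x = -55 mm, holds a flat steel strip 18 mm wide that runs level to +x, ending in a round pad at x = +55 mm. Under the pad stands its stop, a 12 mm thick steel screw.
- pad_b (a point): Centre of the flat top face of the round steel pad (44 mm diameter, 4 mm thick, no rim) on the free tip of the strip of stand_b; 88 mm over the bench while unloaded. Moves down with the strip; its z is the face's normal.
- strip_b (a joint): Bend of the strip of stand_b, rad: about 0 free, 0.12 with the pad on its stop (11 mm lower). Springs back. The pressing force at the pad grows in proportion to the bend; just before the stop it is about 3 N for the softest of the three strips, 6 N for the next, 14 N for the stiffest (letters say nothing). On the stop it yields no further.
- stand_c: One of three look-alike bending stands, fixed to the bench, places differ. Origin: centre of the underside of its grey base plate, 150 (along x) x 56 x 12 mm. Clamp block 36 x 44 mm, 98 mm high, centred at x = -55 mm, holds a flat steel strip 18 mm wide that runs level to +x, ending in a round pad at x = +55 mm. Under the pad stands its stop, a 12 mm thick steel screw.
- pad_c (a point): Centre of the flat top face of the round steel pad (44 mm diameter, 4 mm thick, no rim) on the free tip of the strip of stand_c; 88 mm over the bench while unloaded. Moves down with the strip; its z is the face's normal.
- strip_c (a joint): Bend of the strip of stand_c, rad: about 0 free, 0.12 with the pad on its stop (11 mm lower). Springs back. The pressing force at the pad grows in proportion to the bend; just before the stop it is about 3 N for the softest of the three strips, 6 N for the next, 14 N for the stiffest (letters say nothing). On the stop it yields no further.
- weight_large: The largest of three brass knob weights, free on the bench, upright. Plain cylinder 30 mm diameter, 34 mm high, above it a neck and a knob 19 mm wide whose top is 54 mm high. About 200 g. Origin at the centre of its underside, z up. Neighbours stand 65 mm or more away, centre to centre.
- weight_mid: Middle-sized brass knob weight, 23 mm diameter, 40 mm high, 90 g; bystander, free on the bench. Origin at the centre of its underside.
- weight_small: Smallest brass knob weight, 18 mm diameter, 30 mm high, 40 g; bystander, free on the bench. Origin at the centre of its underside.
- jar: Small amber screw jar with white cap, 38 mm diameter, 55 mm high; bystander, free on the bench. Origin at the centre of its underside.
- reagent: Amber reagent bottle with black cap, 52 mm diameter, 100 mm high; bystander, free on the bench. Origin at the centre of its underside.
- beaker: Open glass beaker, 64 mm diameter, 85 mm high; bystander, free on the bench. Origin at the centre of its underside.
Things that resemble listed ones, but are neither listed nor needed, are in the scene too. What is shaped like the stand_b but green, orange or pink is not meant.

How it is judged:
On the way, in this order (a step that is already met when the one before it is completed fails the run):
1. the strip farthest to the robot's left is pressed down onto its stop (bend over 0.10 rad) and held 0.1 s (((value of joint strip_a above 0.1 rad and y of stand_a in the frame of stand_b above 0 m and y of stand_a in the frame of stand_c above 0 m) or (value of joint strip_b above 0.1 rad and y of stand_b in the frame of stand_a above 0 m and y of stand_b in the frame of stand_c above 0 m) or (value of joint strip_c above 0.1 rad and y of stand_c in the frame of stand_a above 0 m and y of stand_c in the frame of stand_b above 0 m))), for 0.1 s.
2. the strip between the other two is pressed down onto its stop (bend over 0.10 rad) and held 0.1 s (((value of joint strip_a above 0.1 rad and y of stand_b in the frame of stand_a above 0 m and y of stand_a in the frame of stand_c above 0 m) or (value of joint strip_a above 0.1 rad and y of stand_c in the frame of stand_a above 0 m and y of stand_a in the frame of stand_b above 0 m) or (value of joint strip_b above 0.1 rad and y of stand_a in the frame of stand_b above 0 m and y of stand_b in the frame of stand_c above 0 m) or (value of joint strip_b above 0.1 rad and y of stand_c in the frame of stand_b above 0 m and y of stand_b in the frame of stand_a above 0 m) or (value of joint strip_c above 0.1 rad and y of stand_a in the frame of stand_c above 0 m and y of stand_c in the frame of stand_b above 0 m) or (value of joint strip_c above 0.1 rad and y of stand_b in the frame of stand_c above 0 m and y of stand_c in the frame of stand_a above 0 m))), for 0.1 s.
3. the strip farthest to the robot's right is pressed down onto its stop (bend over 0.10 rad) and held 0.1 s (((value of joint strip_a above 0.1 rad and y of each of stand_b, stand_c in the frame of stand_a above 0 m) or (value of joint strip_b above 0.1 rad and y of each of stand_a, stand_c in the frame of stand_b above 0 m) or (value of joint strip_c above 0.1 rad and y of each of stand_a, stand_b in the frame of stand_c above 0 m))), for 0.1 s.
At the end, for the whole second after the job is handed in: The largest weight stands released, at rest and upright (within 0.15 rad) on the pad of the stiffest of the three strips, within 10 mm of the pad's centre; the weight bends the stiffest strip by less than 0.02 rad, and either of the others by more (((horizontal distance between weight_large and pad_a below 0.01 m and z of weight_large in the frame of pad_a between -0.004 and 0.005 m and contact force between weight_large and stand_a above 0.5 N and value of joint strip_a below 0.02 rad) or (horizontal distance between weight_large and pad_b below 0.01 m and z of weight_large in the frame of pad_b between -0.004 and 0.005 m and contact force between weight_large and stand_b above 0.5 N and value of joint strip_b below 0.02 rad) or (horizontal distance between weight_large and pad_c below 0.01 m and z of weight_large in the frame of pad_c between -0.004 and 0.005 m and contact force between weight_large and stand_c above 0.5 N and value of joint strip_c below 0.02 rad)) and angle between weight_large's own z axis and vertical below 0.15 rad and linear speed of weight_large below 0.02 m/s); the robot touches nothing.
It fails at once if another weight, the jar, the reagent bottle or the beaker is moved by more than 20 mm (distance of any of weight_mid, weight_small, jar, reagent, beaker from where it was at the start of the episode above 0.02 m).
It also fails if it takes over 58 s, if anything falls off the work surface, if the arm or the gripper's body presses on something with over 40 N, if the wrist force passes 120 N, or if a joint passes its speed limit or range.

### The arm

A 7-joint arm with a two-finger parallel gripper is mounted at the origin on the work surface. World frame = base frame: x ahead of the robot, y to its left, z up, the work surface at z = 0. Lengths are in m, angles in rad, forces in N, time in s.
With the tool pointing down it reaches from about 0.4 to 0.85 m from the base axis. Payload 4.5 kg.
Tool frame: the origin (TCP) lies at the very end of the fingers, on their centre line; the grasp point (between the pads) lies 19 mm behind it; z points along the fingers, y is the direction in which the jaws open and shut (so a half turn about z gives the same grasp; the last joint's range is limited). The gripper opens to 88 mm and grips with 3 to 60 N. Pads are 18 mm wide; open, the fingers measure 123 mm over their backs; the gripper's body (75 mm by 187 mm) begins 45 mm behind the grasp point.
Start: joints at [-1.245, 0.689, -0.195, 1.565, 0.157, 0.902, -0.215], TCP at [0.18, 0.599, 0.239] pointing down, gripper open.
Joint ranges: [-3.01, 3.01], [-0.46, 2.08], [-1.47, 1.51], [0.13, 2.56], [-1, 4.14], [0.04, 2.09], [-2.66, 2.66]. Speed limits (rad/s): [2.57, 2.57, 3.14, 3.14, 3.14, 3.14, 3.14].

### API

Orientations are given as a unit quaternion [x, y, z, w].
In Python, from plant import telemetry, imaging, r gives the robot as it stands.
- The arm moves only by the shell command python3 -m creep 'ROWS' [FORCE]. ROWS is JSON, a list of rows, each a list of 5 numbers: the closure in counts, from 0 (fully open) to 255 (shut), then the shift along the tool's x, y, z in m, then the turn about the tool's z in degrees. In form: [[fingers, x, y, z, yaw], ...]. A call has 1 to 10 rows; each row is the pose to reach, as a shift and turn from the pose commanded when the call began, along the tool's axes at that moment; what a row does not reach only later rows make up. A row lasts 1/8 s, in which the tool goes at most 62.5 mm and 10.7 degrees, less where a joint would pass 70% of its speed; a pose out of reach is approached as far as the arm can. A call with a gripper value outside its range is refused whole. The fingers move at their own pace and stop on an object; FORCE is the grip in N (left out, the last holds). Time passes only in rows, so rows that repeat a pose let the fingers close. It gives the time, the measured TCP pose, the force and the opening at its end, in the units of the state.
- telemetry.get_state(): the state, without advancing time (a new reading comes with each control period).
- imaging.snapshot(name): name is "scene" or "top"; returns a dict with "image" (480x640x3 uint8, blue, green, red), "camera_matrix" (3x3 intrinsics, pixels), "R" (3x3) and "t" (3): a world point X has camera coordinates R X + t. Camera axes: x right, y down, z forward; pixel columns grow to the right and rows downward; lengths in m; the calibration is good to about 2 mm. A picture is of the moment at which its call begins. There is no depth.
- r.finish_job(): hands the job in, once; it reports no verdict.
Trained networks look in a picture, given as the dict that the camera call returned (one of the last four; its "shot" number tells which), for a name from the list of things; names that differ only in an ending like _2 or _b are one class to them, and where a whole thing is asked for, a point or a joint stands for the part that bears it (a point fixed in the world has none). Each returns a list of dicts, best first, with "score" (0 to 1); they miss things now and then, are a little off and sometimes report something else, mostly with a low value. They report only what shows in the picture. A call takes as long as a camera call. They do not tell look-alikes from the thing itself.
- imaging.boxes_of(picture, target): "rect" ([left, top, right, bottom] in pixels, round what is visible of it).
- imaging.trace(picture, target): "pixels" (480x640 bool, what is visible of it) and "rect" ([left, top, right, bottom] in pixels, round what is visible of it).
- imaging.place_of(picture, target): "location" ([row, column] in pixels: a listed point, or the origin of a listed thing).
The state is a dict: "clock": time; "q": joint angles; "qd": joint speeds; "joint_torque": joint torques, N m; "tool_pos": TCP position; "eef_rot": TCP orientation; "contact_force": force on the tool from outside, world axes, zero at the start; "moment": the same for the moment, N m; "opening": opening from 0.0 (shut) to 1.0 (fully open).
Only numpy, scipy, OpenCV 4.12 (cv2) and the standard library are available. Lean on these libraries where they do the work, as an engineer would, in place of code of your own. Each camera call takes 0.05 s, during which the arm holds its last target.

## Working session

There is one attempt and no reset: what is moved stays moved. The work goes in short steps, Python scripts to look and compute and a shell command to move; the robot and the scene stay as the last step left them, time stands still between calls to the robot, and variables do not carry over. Pictures are saved under pics/ and viewed, and the job is handed in when it is done.

```bash
mkdir -p pics; ls; python3 - <<'E'
from plant import telemetry, imaging, r
import cv2
s=telemetry.get_state()
for k in ('clock','tool_pos','eef_rot','contact_force','opening'): print(k,s[k])
for n in ('scene','top'):
    p=imaging.snapshot(n); cv2.imwrite(f'pics/{n}0.png',p['image']); print(n,p['t'],p['shot'])
    for t in ('stand_a','pad_a','weight_large','weight_mid','weight_small','jar','reagent','beaker'):
        for d in imaging.place_of(p,t): print(t,[round(float(v)) for v in d['location']],round(float(d['score']),2))
E
```

```text
pics
clock 0.0
tool_pos [0.17968062 0.5979538  0.23790366]
eef_rot [ 1.45341393e-01  9.89381136e-01 -9.18639216e-04 -6.16560898e-05]
contact_force [1.11249873 0.21322635 0.53422756]
opening 1.00207320764159
scene [ 0.2577806  -0.3282037   1.43346449] 1
stand_a [202, 483] 0.9
stand_a [128, 269] 0.88
stand_a [196, 267] 0.83
stand_a [278, 426] 0.81
stand_a [248, 341] 0.71
stand_a [376, 407] 0.67
stand_a [352, 483] 0.45
pad_a [248, 325] 0.92
pad_a [387, 400] 0.92
pad_a [192, 475] 0.9
pad_a [269, 416] 0.71
pad_a [183, 244] 0.7
pad_a [114, 254] 0.6
pad_a [350, 484] 0.54
weight_large [298, 510] 0.79
weight_large [202, 170] 0.64
weight_mid [202, 168] 0.56
weight_small [354, 485] 0.53
jar [169, 199] 0.82
reagent [348, 314] 0.68
beaker [301, 204] 0.8
beaker [203, 169] 0.55
beaker [276, 425] 0.4
top [0.00773441 0.5086347  0.80256043] 2
stand_a [168, 203] 0.96
stand_a [269, 412] 0.89
stand_a [261, 227] 0.76
stand_a [249, 312] 0.74
stand_a [370, 213] 0.59
stand_a [352, 470] 0.55
pad_a [226, 424] 0.94
pad_a [340, 211] 0.94
pad_a [204, 314] 0.8
pad_a [124, 187] 0.75
pad_a [322, 484] 0.71
pad_a [226, 223] 0.61
weight_large [276, 145] 0.75
weight_mid [204, 492] 0.61
weight_small [217, 151] 0.53
jar [257, 496] 0.98
reagent [150, 280] 0.59
beaker [134, 385] 0.93
```

View pics/scene0.png

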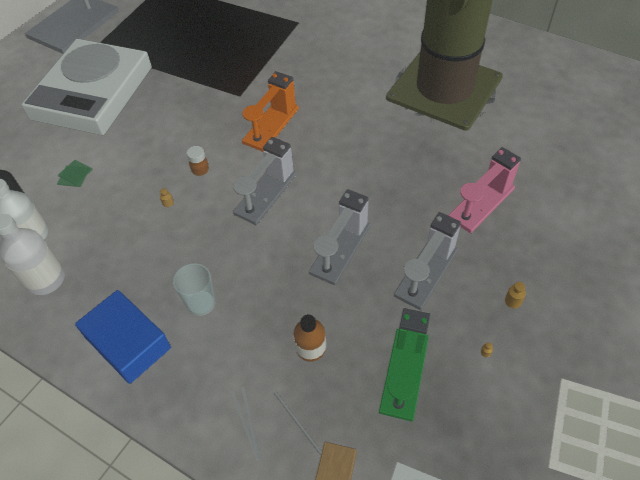

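View pics/top0.png

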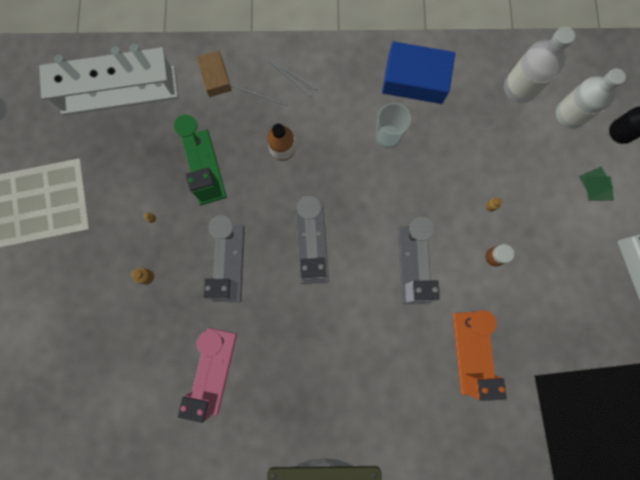

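The scene picture shows the robot base at the top. The grey stands have their pads near (246,186), (326,247) and (416,270). The orange (255,113), pink (473,192) and green (398,405) stands are decoys. In the top picture the grey pads are near (421,229), (308,208) and (220,228). The weights there are at (142,276), the largest, (150,217), the smallest, and (493,204), the middle one.

```bash
cat > h.py <<'E'
import numpy as np, cv2
def ray(p,rc):
    K=np.array(p['camera_matrix']);R=np.array(p['R']);t=np.array(p['t'])
    d=R.T@np.linalg.inv(K)@np.array([rc[1],rc[0],1.0]); o=-R.T@t; return o,d
def onz(p,rc,z):
    o,d=ray(p,rc); return o+d*(z-o[2])/d[2]
def tri(p,a,q,b):
    o1,d1=ray(p,a);o2,d2=ray(q,b);d1/=np.linalg.norm(d1);d2/=np.linalg.norm(d2)
    s=np.linalg.lstsq(np.stack([d1,-d2],1),o2-o1,rcond=None)[0]
    a,b=o1+s[0]*d1,o2+s[1]*d2; return (a+b)/2,np.linalg.norm(a-b)
def proj(p,X):
    c=np.array(p['R'])@X+np.array(p['t']); u=np.array(p['camera_matrix'])@c; return u[:2]/u[2]
E
python3 - <<'E'
from h import *
from plant import telemetry, imaging
np.set_printoptions(precision=4,suppress=True)
ps=imaging.snapshot('scene');pt=imaging.snapshot('top')
for p,n in ((ps,'scene'),(pt,'top')):
    print(n)
    for t,z in (('pad_a',.088),('stand_a',0),('weight_large',0),('weight_mid',0),('weight_small',0),('jar',0),('reagent',0),('beaker',0)):
        for d in imaging.place_of(p,t):
            if d['score']>.4: print(t,np.round(d['location']),onz(p,d['location'],z)[:2],round(float(d['score']),2))
# weight boxes
    for t in ('weight_large',):
        for d in imaging.boxes_of(p,t): print(t,d)
# close crops
pairs=[]
a=cv2.resize(pt['image'][170:320,100:340],None,fx=3,fy=3,interpolation=cv2.INTER_CUBIC);cv2.imwrite('pics/c1.png',a)
a=cv2.resize(ps['image'][150:370,330:550],None,fx=2.7,fy=2.7,interpolation=cv2.INTER_CUBIC);cv2.imwrite('pics/c2.png',a)
E
```

```text
scene
pad_a [111. 254.] [ 0.3548 -0.277 ] 0.91
pad_a [184. 243.] [ 0.525  -0.1822] 0.76
pad_a [268. 417.] [0.5272 0.1806] 0.72
pad_a [195. 470.] [0.3373 0.1944] 0.62
pad_a [386. 400.] [0.7267 0.2508] 0.59
pad_a [246. 328.] [0.5652 0.027 ] 0.58
stand_a [251. 341.] [0.5122 0.0213] 0.96
stand_a [203. 480.] [0.2738 0.2031] 0.86
stand_a [376. 407.] [0.6716 0.242 ] 0.82
stand_a [196. 267.] [ 0.4727 -0.1746] 0.76
stand_a [127. 270.] [ 0.3069 -0.2786] 0.72
stand_a [275. 426.] [0.4799 0.1847] 0.63
weight_large [301. 513.] [0.4516 0.3419] 0.88
weight_mid [203. 170.] [ 0.5854 -0.3351] 0.71
weight_small [349. 483.] [0.5644 0.3321] 0.45
jar [170. 202.] [ 0.4826 -0.3321] 0.8
reagent [350. 312.] [0.7126 0.0816] 0.56
beaker [302. 203.] [ 0.7326 -0.1367] 0.69
beaker [248. 343.] [0.5048 0.0214] 0.69
weight_large {'rect': [505.5, 280.6, 526.2, 308.7], 'score': 0.8}
weight_large {'rect': [185.4, 146.0, 206.8, 175.3], 'score': 0.52}
weight_large {'rect': [394.9, 212.4, 461.3, 307.3], 'score': 0.4}
top
pad_a [207. 309.] [0.5646 0.0231] 0.95
pad_a [320. 487.] [ 0.36   -0.2814] 0.79
pad_a [342. 212.] [0.328  0.1917] 0.71
pad_a [225. 220.] [0.5325 0.183 ] 0.7
pad_a [226. 425.] [ 0.5263 -0.1837] 0.65
pad_a [124. 182.] [0.7257 0.2581] 0.58
pad_a [268. 412.] [ 0.4523 -0.1561] 0.44
stand_a [265. 226.] [0.4722 0.1883] 0.97
stand_a [246. 313.] [0.5082 0.018 ] 0.92
stand_a [370. 209.] [0.2737 0.2167] 0.9
stand_a [266. 410.] [ 0.4663 -0.1699] 0.89
stand_a [168. 202.] [0.6699 0.2425] 0.87
stand_a [353. 467.] [ 0.2992 -0.2721] 0.7
weight_large [277. 146.] [0.4494 0.3452] 0.58
weight_mid [203. 493.] [ 0.5918 -0.3434] 0.72
weight_small [219. 153.] [0.566  0.3363] 0.41
jar [258. 492.] [ 0.4794 -0.3323] 0.7
reagent [150. 280.] [0.7086 0.0854] 0.55
beaker [136. 387.] [ 0.7358 -0.1355] 0.62
beaker [209. 311.] [0.5833 0.0214] 0.6
```

View pics/c1.png

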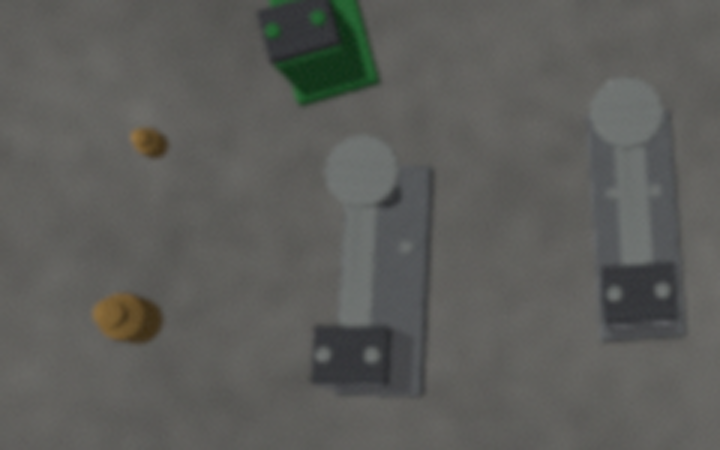

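View pics/c2.png

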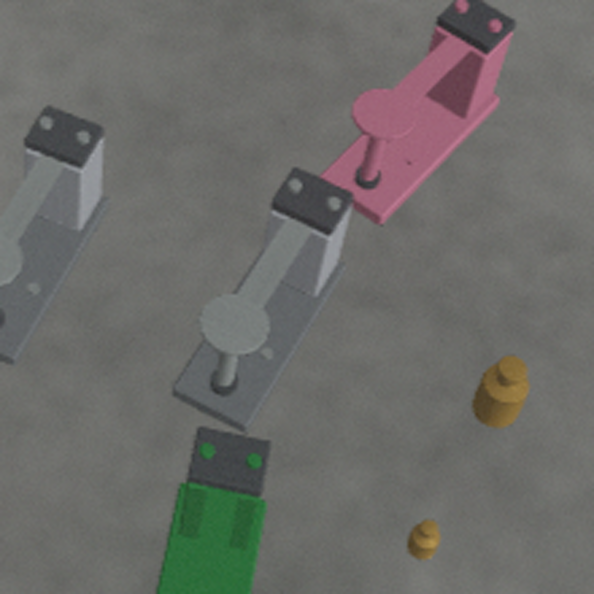

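```bash
python3 - <<'E'
from h import *
from plant import telemetry, imaging
np.set_printoptions(precision=4,suppress=True)
ps=imaging.snapshot('scene');pt=imaging.snapshot('top')
# refine pads by ellipse fit on trace masks of upper disc: use thresholded bright disc near the detected point
def disc(p,rc,n):
    g=cv2.GaussianBlur(cv2.cvtColor(p['image'],cv2.COLOR_BGR2GRAY),(3,3),0); r,c=map(int,rc)
    w=g[r-18:r+18,c-18:c+18].astype(float)
    cv2.imwrite(f'pics/{n}.png',cv2.resize(np.clip((w-60)*2,0,255).astype('uint8'),None,fx=8,fy=8))
    return w[18].astype(int)
tops={'L':(227,220.3),'M':(207.3,308.7),'R':(229,421)}
scs={'L':(270,416.5),'M':(246,326),'R':(186,246)}
pa=[d for d in imaging.place_of(ps,'pad_a')]
for k in tops:
    print(k,'top',onz(pt,tops[k],.088)[:2],'scene',onz(ps,scs[k],.088)[:2],tri(pt,tops[k],ps,scs[k]))
print('W knob',tri(pt,(274.7,138),ps,(286.3,519.6)),onz(pt,(274.7,138),.054),onz(ps,(286.3,519.6),.054))
big=[]
for p,d in ((pt,tops),(ps,scs)):
    row=[]
    for k,(r,c) in d.items():
        w=p['image'][int(r)-24:int(r)+24,int(c)-24:int(c)+24]
        w=cv2.resize(w,None,fx=5,fy=5,interpolation=cv2.INTER_CUBIC)
        th=np.linspace(0,2*np.pi,60); ctr=tri(pt,tops[k],ps,scs[k])[0]; ctr[2]=.088
        for a in th:
            u=proj(p,ctr+.022*np.array([np.cos(a),np.sin(a),0]))
            cv2.circle(w,(int((u[0]-int(c)+24)*5),int((u[1]-int(r)+24)*5)),1,(0,0,255),-1)
        row.append(w)
    big.append(np.hstack(row))
cv2.imwrite('pics/pads.png',np.vstack(big))
from scipy.spatial.transform import Rotation as Ro
s=telemetry.get_state();print(s['tool_pos'],Ro.from_quat(s['eef_rot']).as_matrix())
E
```

```text
L top [0.5294 0.1824] scene [0.5324 0.1814] (array([0.5304, 0.1819, 0.0857]), np.float64(0.002200411264558987))
M top [0.5639 0.0242] scene [0.5669 0.0244] (array([0.5649, 0.0238, 0.0849]), np.float64(0.0011747603115665473))
R top [ 0.5219 -0.176 ] scene [ 0.5258 -0.1749] (array([ 0.5229, -0.1773,  0.0834]), np.float64(0.0006422569597898968))
W knob (array([0.4495, 0.341 , 0.0484]), np.float64(0.0007787285947137811)) [0.4491 0.3383 0.054 ] [0.453  0.3414 0.054 ]
[0.1798 0.5986 0.2388] [[-0.9577  0.2876  0.0001]
 [ 0.2876  0.9577  0.0001]
 [-0.      0.0001 -1.    ]]
```

View pics/pads.png

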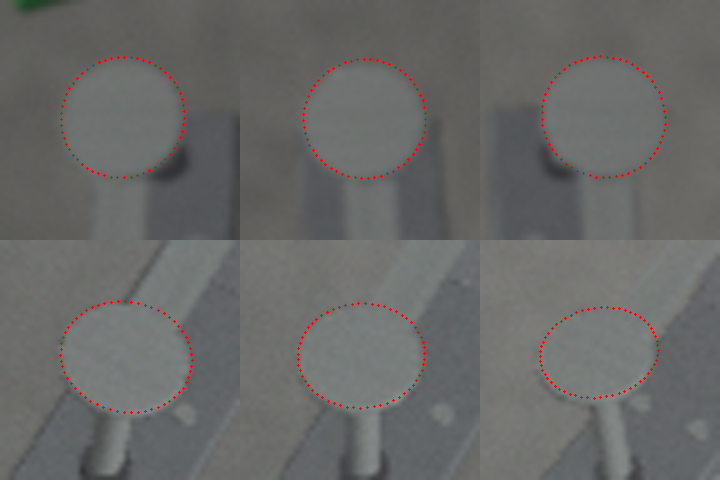

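Candidates, by top-picture pixel:
- **Stands:** grey L (220,227), M (309,207) and R (421,229) are the ones wanted. The pink (209,342), green (186,125) and orange (481,322) stands are decoys.
- **Weights:** the large one is at (142,276). The small one (150,217), the mid one (493,204) and the jar (499,255) could be mistaken for it.

The crops confirm the choice. Projected 44 mm circles fit the three grey pads at (0.531,0.182), (0.565,0.024) and (0.523,-0.177). I'll press in that order.

```bash
python3 -m creep '[[255,-0.05,-0.033,0,-3],[255,-0.10,-0.066,0,-8],[255,-0.15,-0.1,0,-13],[255,-0.2,-0.133,0,-16.7],[255,-0.25,-0.166,0,-16.7],[255,-0.30,-0.2,0,-16.7],[255,-0.35,-0.23,0,-16.7],[255,-0.40,-0.263,0,-16.7],[255,-0.44,-0.287,0,-16.7],[255,-0.456,-0.298,0,-16.7]]' 20; python3 -m creep '[[255,0,0,0,0],[255,0,0,0,0]]'
```

```text
clock: 3.3
tool_pos: [0.5326, 0.179, 0.2386]
eef_rot: [0.003, 1.0, -0.001, 0.0]
contact_force: [0.4, 0.1, 0.2]
opening: 0.002
clock: 3.55
tool_pos: [0.5293, 0.1845, 0.2388]
eef_rot: [-0.002, 1.0, 0.001, -0.0]
contact_force: [0.0, 0.7, 0.6]
opening: 0.004
```

```bash
python3 -m creep '[[255,0,0,0.05,0],[255,0,0,0.1,0],[255,0,0,0.13,0],[255,0,0,0.142,0],[255,0,0,0.146,0],[255,0,0,0.146,0]]'; python3 -m creep '[[255,0,0,0.004,0],[255,0,0,0.008,0],[255,0,0,0.008,0]]';python3 -m creep '[[255,0,0,0.003,0],[255,0,0,0.003,0]]'
```

```text
clock: 4.3
tool_pos: [0.5312, 0.1829, 0.0936]
eef_rot: [-0.0, 1.0, 0.0, 0.001]
contact_force: [-0.5, -0.4, 0.6]
opening: 0.004
clock: 4.68
tool_pos: [0.5316, 0.1823, 0.085]
eef_rot: [0.0, 1.0, 0.0, 0.001]
contact_force: [1.2, 0.6, 1.6]
opening: 0.006
clock: 4.92
tool_pos: [0.5316, 0.1823, 0.082]
eef_rot: [0.0, 1.0, 0.0, 0.001]
contact_force: [2.8, 0.6, 3.8]
opening: 0.008
```

```bash
python3 -m creep '[[255,0,0,0.002,0],[255,0,0,0.003,0],[255,0,0,0.003,0]]';python3 -m creep '[[255,0,0,0.002,0],[255,0,0,0.002,0],[255,0,0,0.002,0]]'; python3 -m creep '[[255,0,0,0.002,0],[255,0,0,0.002,0],[255,0,0,0.002,0]]'
```

```text
clock: 5.3
tool_pos: [0.5314, 0.1823, 0.079]
eef_rot: [0.0, 1.0, 0.0, 0.001]
contact_force: [1.8, 0.0, 6.2]
opening: 0.004
clock: 5.68
tool_pos: [0.5314, 0.1824, 0.0775]
eef_rot: [0.0, 1.0, 0.0, 0.001]
contact_force: [1.9, 0.2, 9.6]
opening: 0.005
clock: 6.05
tool_pos: [0.5313, 0.1824, 0.0763]
eef_rot: [0.0, 1.0, 0.0, 0.001]
contact_force: [0.0, -1.0, 17.9]
opening: 0.004
```

The left strip is on its stop: about 6 N near 9 mm, then a steep rise to 18 N. That suggests the middle stiffness. On to the middle stand.

```bash
python3 -m creep '[[255,0,0,-0.02,0],[255,0,0,-0.07,0],[255,-0.01,-0.05,-0.07,0],[255,-0.022,-0.1,-0.07,0],[255,-0.034,-0.14,-0.07,0],[255,-0.034,-0.158,-0.07,0],[255,-0.034,-0.158,-0.07,0],[255,-0.034,-0.158,-0.038,0],[255,-0.034,-0.158,-0.018,0],[255,-0.034,-0.158,-0.018,0]]'; python3 -m creep '[[255,0,0,0.004,0],[255,0,0,0.008,0],[255,0,0,0.008,0]]';python3 -m creep '[[255,0,0,0.003,0],[255,0,0,0.003,0]]'; python3 -m creep '[[255,0,0,0.002,0],[255,0,0,0.003,0],[255,0,0,0.003,0]]'
```

```text
clock: 7.3
tool_pos: [0.5629, 0.027, 0.0915]
eef_rot: [-0.002, 1.0, 0.001, -0.002]
contact_force: [0.0, -0.0, 0.7]
opening: 0.005
clock: 7.68
tool_pos: [0.5651, 0.0246, 0.0851]
eef_rot: [-0.0, 1.0, 0.0, 0.001]
contact_force: [-0.2, 0.6, 0.4]
opening: 0.009
clock: 7.92
tool_pos: [0.5651, 0.0244, 0.0818]
eef_rot: [0.0, 1.0, 0.0, 0.0]
contact_force: [0.7, 0.3, 2.4]
opening: 0.008
clock: 8.3
tool_pos: [0.565, 0.0243, 0.0788]
eef_rot: [0.0, 1.0, 0.0, 0.0]
contact_force: [0.7, 2.4, 2.7]
opening: 0.004
```

```bash
python3 -m creep '[[255,0,0,0.002,0],[255,0,0,0.002,0],[255,0,0,0.002,0]]'; python3 -m creep '[[255,0,0,0.002,0],[255,0,0,0.002,0],[255,0,0,0.002,0]]'
```

```text
clock: 8.68
tool_pos: [0.565, 0.0243, 0.0771]
eef_rot: [0.0, 1.0, 0.0, 0.0]
contact_force: [-0.6, 1.7, 6.5]
opening: 0.008
clock: 9.05
tool_pos: [0.5649, 0.0243, 0.0756]
eef_rot: [0.0, 1.0, 0.0, 0.0]
contact_force: [-1.7, 1.8, 11.4]
opening: 0.003
```

Middle strip: about 2.7 N at 9 mm, then a steep rise, so it's on its stop and it's the softest. Next is the right stand.

```bash
python3 -m creep '[[255,0,0,-0.02,0],[255,0,0,-0.07,0],[255,0.01,-0.05,-0.07,0],[255,0.022,-0.1,-0.07,0],[255,0.032,-0.15,-0.07,0],[255,0.042,-0.19,-0.07,0],[255,0.042,-0.201,-0.07,0],[255,0.042,-0.201,-0.07,0],[255,0.042,-0.201,-0.038,0],[255,0.042,-0.201,-0.018,0]]'; python3 -m creep '[[255,0,0,0,0],[255,0,0,0.004,0],[255,0,0,0.008,0],[255,0,0,0.008,0]]';python3 -m creep '[[255,0,0,0.003,0],[255,0,0,0.003,0]]'; python3 -m creep '[[255,0,0,0.002,0],[255,0,0,0.003,0],[255,0,0,0.003,0]]'
```

```text
clock: 10.3
tool_pos: [0.5231, -0.1741, 0.0918]
eef_rot: [-0.002, 1.0, 0.001, -0.0]
contact_force: [-0.9, -0.0, 0.2]
opening: 0.004
clock: 10.8
tool_pos: [0.5238, -0.176, 0.0855]
eef_rot: [-0.0, 1.0, 0.0, 0.001]
contact_force: [-0.2, 2.5, 5.0]
opening: 0.005
clock: 11.05
tool_pos: [0.5239, -0.176, 0.0829]
eef_rot: [-0.0, 1.0, 0.0, 0.001]
contact_force: [0.5, 2.5, 9.2]
opening: 0.003
clock: 11.42
tool_pos: [0.5238, -0.1761, 0.0803]
eef_rot: [-0.0, 1.0, 0.0, 0.001]
contact_force: [-1.4, 2.3, 13.1]
opening: 0.007
```

```bash
python3 -m creep '[[255,0,0,0.002,0],[255,0,0,0.003,0],[255,0,0,0.003,0]]'; python3 -m creep '[[255,0,0,0.002,0],[255,0,0,0.002,0],[255,0,0,0.002,0]]'
```

```text
clock: 11.8
tool_pos: [0.5238, -0.1761, 0.0779]
eef_rot: [-0.0, 1.0, 0.0, 0.001]
contact_force: [-2.4, 3.4, 17.2]
opening: 0.005
clock: 12.18
tool_pos: [0.5238, -0.1761, 0.0771]
eef_rot: [-0.0, 1.0, -0.0, 0.002]
contact_force: [-4.3, 4.0, 26.9]
opening: 0.006
```

The right strip is the stiffest: about 13 N at 8 mm, then steep onto its stop at 27 N. Next, the large weight.

```bash
python3 -m creep '[[255,0,0,-0.02,0],[255,0,0,-0.07,0],[255,0,0,-0.126,0],[255,0,0.05,-0.126,0],[255,0.01,0.11,-0.126,0],[255,0.02,0.17,-0.126,0],[255,0.03,0.23,-0.126,0],[255,0.04,0.29,-0.126,0],[255,0.05,0.35,-0.126,0],[255,0.06,0.41,-0.126,0]]'; python3 -m creep '[[100,0.008,0.06,0,0],[60,0.013,0.1,0,0],[30,0.013,0.109,0,0],[0,0.013,0.109,0,0],[0,0.013,0.109,0,0]]'
python3 - <<'E'
from h import *
from plant import telemetry, imaging
np.set_printoptions(precision=4,suppress=True)
ps=imaging.snapshot('scene');pt=imaging.snapshot('top')
print(telemetry.get_state()['tool_pos'])
a=cv2.resize(pt['image'][180:340,60:260],(800,640)[:2]);cv2.imwrite('pics/w1.png',cv2.resize(pt['image'][190:340,60:260],None,fx=4,fy=4,interpolation=cv2.INTER_CUBIC))
cv2.imwrite('pics/w2.png',cv2.resize(ps['image'][220:370,400:600],None,fx=4,fy=4,interpolation=cv2.INTER_CUBIC))
for p in (pt,ps):
    for d in imaging.place_of(p,'weight_large')[:2]: print(onz(p,d['location'],0)[:2],d)
E
```

```text
clock: 13.42
tool_pos: [0.4625, 0.2345, 0.2]
eef_rot: [0.0, 1.0, -0.0, 0.0]
contact_force: [0.9, -0.2, 0.1]
opening: 0.008
clock: 14.05
tool_pos: [0.4506, 0.3394, 0.1996]
eef_rot: [0.002, 1.0, -0.001, 0.0]
contact_force: [-0.7, -0.6, -0.2]
opening: 0.55
[0.4506 0.3399 0.1997]
[0.4523 0.3465] {'location': [275.8, 145.0], 'score': 0.71}
[0.4545 0.3401] {'location': [302.1, 511.7], 'score': 0.82}
[ 0.4645 -0.1755] {'location': [193.5, 269.0], 'score': 0.42}
```

View pics/w1.png

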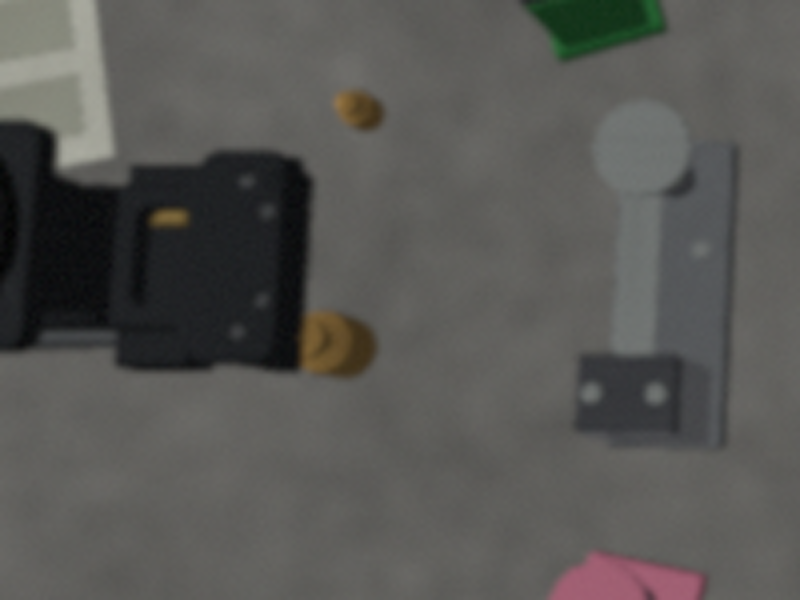

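View pics/w2.png

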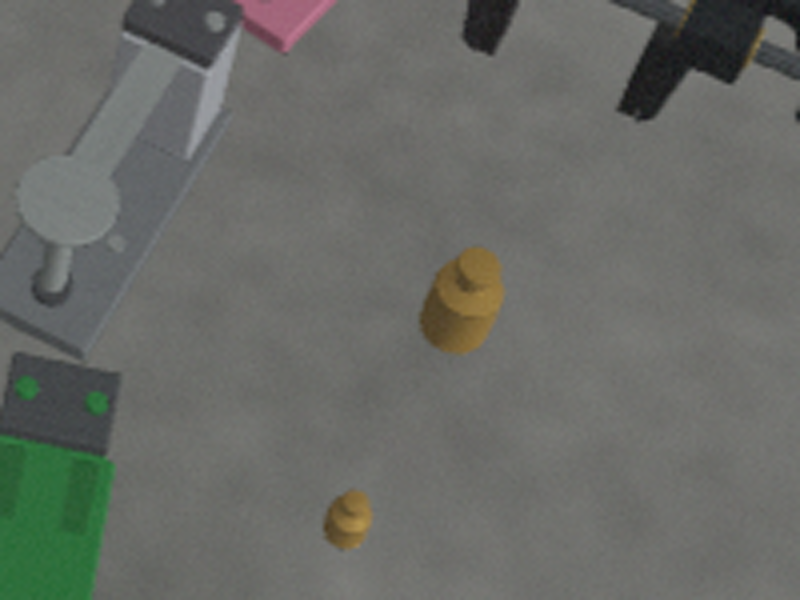

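The large weight is untouched at (462,300) in the scene crop. I'll refine its position by fitting a silhouette in both cameras, using the unobstructed first top picture.

```bash
python3 - <<'E'
from h import *
from plant import telemetry, imaging
from scipy.optimize import minimize
np.set_printoptions(precision=4,suppress=True)
ps=imaging.snapshot('scene');pt=imaging.snapshot('top')
im={'s':(ps,cv2.imread('pics/scene0.png'),(285,325,480,545)),'t':(pt,cv2.imread('pics/top0.png'),(255,295,120,170))}
im['s']=(ps,cv2.imread('pics/scene0.png'),(270,325,490,545))
S=4
def sil(p,x,y,b):
    r0,r1,c0,c1=b; m=np.zeros(((r1-r0)*S,(c1-c0)*S),np.uint8)
    th=np.linspace(0,2*np.pi,48)
    def rings(l):
        pts=[(np.array(proj(p,np.array([x+q*np.cos(a),y+q*np.sin(a),z])))-[c0,r0]+.5)*S for q,z in l for a in th]
        cv2.fillConvexPoly(m,cv2.convexHull(np.round(pts).astype(np.int32)),255)
    rings([(.015,0),(.015,.034)]);rings([(.0095,.046),(.0095,.054)]);rings([(.006,.034),(.006,.05)])
    return cv2.resize(m,(c1-c0,r1-r0),interpolation=cv2.INTER_AREA)/255.
def mask(i,b):
    h=cv2.cvtColor(i[b[0]:b[1],b[2]:b[3]],cv2.COLOR_BGR2HSV); return ((h[...,1]>90)).astype(float)
for k in im:
    p,i,b=im[k];mk=mask(i,b);print(k,mk.sum(),sil(p,.45,.342,b).sum())
    f=lambda v:np.abs(sil(p,v[0],v[1],b)-mk).sum()
    best=min(((f((x,y)),x,y) for x in np.arange(.435,.466,.001) for y in np.arange(.325,.358,.001)));print(best)
tot=min((sum(np.abs(sil(im[k][0],x,y,im[k][2])-mask(im[k][1],im[k][2])).sum() for k in im),x,y) for x in np.arange(.440,.460,.001) for y in np.arange(.33,.352,.001));print(tot)
print(telemetry.get_state()['opening'])
E
```

```text
s 393.0 435.01960784313724
(np.float64(46.34901960784315), np.float64(0.45), np.float64(0.34))
t 271.0 328.7686274509804
(np.float64(57.384313725490195), np.float64(0.451), np.float64(0.343))
(np.float64(120.77254901960784), np.float64(0.451), np.float64(0.341))
0.8181981144051937
```

The weight is at about (0.451, 0.3415), and the jaws are already over it to within 1 mm. Descending.

```bash
python3 -m creep '[[0,-0.001,0,0,0],[0,-0.001,0,0.05,0],[0,-0.001,0,0.1,0],[0,-0.001,0,0.12,0]]'; python3 -m creep '[[0,0,0,0.03,0],[0,0,0,0.055,0],[0,0,0,0.07,0],[0,0,0,0.073,0],[0,0,0,0.073,0],[160,0,0,0.073,0],[255,0,0,0.073,0],[255,0,0,0.073,0],[255,0,0,0.073,0],[255,0,0,0.073,0]]' 20; python3 -m creep '[[255,0,0,0,0],[255,0,0,0,0],[255,0,0,0,0]]'
```

```text
clock: 14.85
tool_pos: [0.4497, 0.341, 0.0771]
eef_rot: [-0.0, 1.0, -0.001, -0.001]
contact_force: [-0.4, 0.0, 1.2]
opening: 1.001
clock: 16.1
tool_pos: [0.4508, 0.3421, 0.0067]
eef_rot: [0.0, 1.0, 0.0, -0.0]
contact_force: [0.0, 0.3, 0.5]
opening: 0.459
clock: 16.48
tool_pos: [0.4508, 0.3419, 0.0067]
eef_rot: [0.0, 1.0, -0.0, -0.0]
contact_force: [0.7, -1.2, 0.8]
opening: 0.331
```

```bash
python3 -m creep '[[255,0,0,0,0],[255,0,0,-0.01,0],[255,0,0,-0.05,0],[255,0,0,-0.1,0],[255,0,0,-0.15,0],[255,0,0,-0.15,0],[255,0,0,-0.15,0]]'
python3 - <<'E'
from h import *
from plant import telemetry, imaging
ps=imaging.snapshot('scene');pt=imaging.snapshot('top')
s=telemetry.get_state();X=np.array(s['tool_pos']);print(X,s['contact_force'],s['opening'])
u=proj(ps,X);print(u);c,r=map(int,u)
cv2.imwrite('pics/g1.png',cv2.resize(ps['image'][max(0,r-70):r+50,c-80:c+80],None,fx=5,fy=5,interpolation=cv2.INTER_CUBIC))
E
```

```text
clock: 17.35
tool_pos: [0.4504, 0.3414, 0.1565]
eef_rot: [0.0, 1.0, -0.0, -0.0]
contact_force: [1.4, 0.7, -2.0]
opening: 0.329
[0.44999121 0.3411055  0.15534856] [-0.31311543  0.38861984 -1.52768323] 0.3300058548969601
[534.6647789  252.11193947]
```

View pics/g1.png

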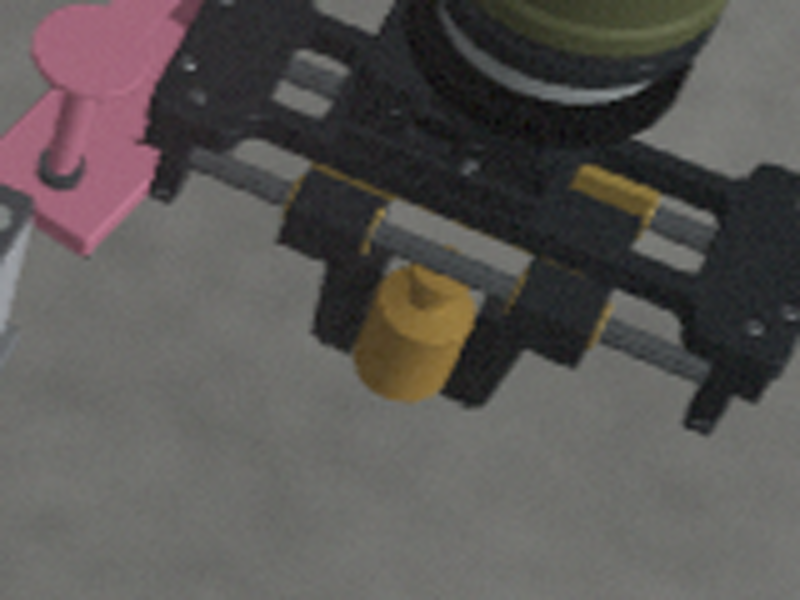

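The scene crop shows the weight upright between the jaws at (410,340). Carrying it to the right-hand pad.

```bash
python3 -m creep '[[255,-0.004,-0.03,0,0],[255,-0.012,-0.085,0,0],[255,-0.02,-0.14,0,0],[255,-0.028,-0.2,0,0],[255,-0.036,-0.26,0,0],[255,-0.044,-0.32,0,0],[255,-0.052,-0.38,0,0],[255,-0.06,-0.44,0,0],[255,-0.068,-0.49,0,0],[255,-0.072,-0.515,0,0]]'; python3 -m creep '[[255,0,-0.004,0,0],[255,0,-0.004,0,0],[255,0,-0.004,0.02,0],[255,0,-0.004,0.045,0],[255,0,-0.004,0.055,0],[255,0,-0.004,0.055,0],[255,0,-0.004,0.055,0]]'
python3 - <<'E'
from h import *
from plant import telemetry, imaging
ps=imaging.snapshot('scene');pt=imaging.snapshot('top')
s=telemetry.get_state();X=np.array(s['tool_pos']);print(X,s['contact_force'],s['opening'])
c,r=map(int,proj(ps,X))
cv2.imwrite('pics/g2.png',cv2.resize(ps['image'][max(0,r-50):r+50,c-66:c+66],None,fx=6,fy=6,interpolation=cv2.INTER_CUBIC))
E
```

```text
clock: 18.7
tool_pos: [0.5214, -0.1769, 0.1549]
eef_rot: [0.003, 1.0, -0.0, -0.002]
contact_force: [0.2, 0.1, -2.0]
opening: 0.333
clock: 19.58
tool_pos: [0.5233, -0.1764, 0.1024]
eef_rot: [-0.0, 1.0, 0.0, 0.001]
contact_force: [0.7, -0.9, -2.0]
opening: 0.333
[ 0.52328214 -0.17688858  0.10250672] [ 0.02271632 -0.81494436 -0.7915542 ] 0.3299074571542333
```

View pics/g2.png

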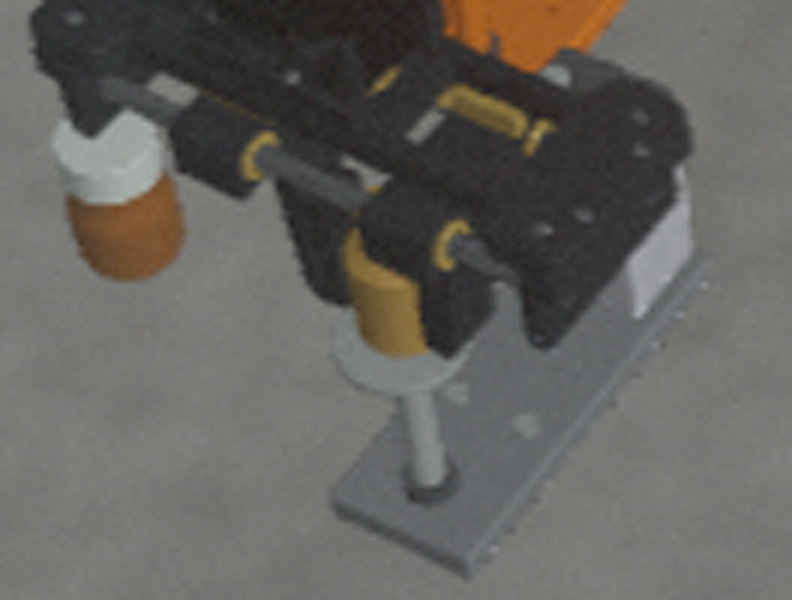

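The weight is just above the pad, around (400,350) in the crop. Lowering until it's on the pad.

```bash
python3 -m creep '[[255,0,0,0.004,0],[255,0,0,0.007,0],[255,0,0,0.008,0],[255,0,0,0.008,0],[255,0,0,0.008,0]]';python3 -m creep '[[255,0,0,0.001,0],[255,0,0,0.001,0],[255,0,0,0.001,0]]'
```

```text
clock: 20.3
tool_pos: [0.5228, -0.1771, 0.0938]
eef_rot: [0.0, 1.0, -0.0, 0.0]
contact_force: [0.6, 0.2, 0.8]
opening: 0.333
clock: 20.68
tool_pos: [0.5229, -0.177, 0.0929]
eef_rot: [0.0, 1.0, -0.0, 0.0]
contact_force: [1.0, 0.4, 2.1]
opening: 0.331
```

```bash
python3 -m creep '[[255,0,0,-0.001,0],[255,0,0,-0.001,0],[160,0,0,-0.001,0],[150,0,0,-0.001,0],[130,0,0,-0.001,0],[100,0,0,-0.001,0],[60,0,0,-0.001,0],[60,0,0,-0.001,0],[60,0,0,-0.001,0]]'
python3 -m creep '[[60,0,0,0,0],[60,0,0,-0.01,0],[60,0,0,-0.04,0],[60,0,0,-0.09,0],[60,0,0,-0.14,0],[60,0,0.05,-0.16,0],[60,0,0.1,-0.16,0],[60,0,0.15,-0.16,0],[60,0,0.2,-0.16,0],[60,0,0.2,-0.16,0]]'
python3 - <<'E'
from h import *
from plant import telemetry, imaging
ps=imaging.snapshot('scene');pt=imaging.snapshot('top')
cv2.imwrite('pics/f1.png',np.hstack([cv2.resize(ps['image'][130:230,200:300],None,fx=4,fy=4,interpolation=cv2.INTER_CUBIC),cv2.resize(pt['image'][190:290,375:475],None,fx=4,fy=4,interpolation=cv2.INTER_CUBIC)]))
for p in (ps,pt):
    for d in imaging.place_of(p,'weight_large')[:3]: print(onz(p,d['location'],.087),d)
E
```

```text
clock: 21.8
tool_pos: [0.5226, -0.1769, 0.0937]
eef_rot: [0.0, 1.0, 0.0, -0.0]
contact_force: [0.3, 0.3, -0.2]
opening: 0.768
clock: 23.05
tool_pos: [0.5226, 0.0285, 0.2549]
eef_rot: [-0.004, 1.0, 0.002, 0.001]
contact_force: [0.0, -0.3, 0.5]
opening: 0.762
[ 0.52361841 -0.1770956   0.087     ] {'location': [185.1, 245.8], 'score': 0.64}
```

View pics/f1.png

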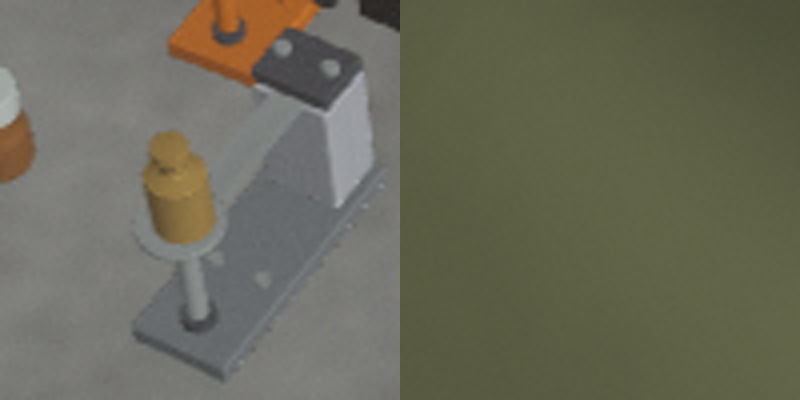

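The weight stands upright near the pad's centre at (183,205) in the left crop. The arm hides the top view, so I'll move it aside for a final check.

```bash
python3 -m creep '[[60,0,0.05,0,0],[60,0,0.1,0,0],[60,0,0.15,0,0],[60,0,0.2,0,0],[60,0,0.25,0,0],[60,0,0.3,0,0],[60,0,0.3,0,0],[60,0,0.3,0,0],[60,0,0.3,0,0]]'
python3 - <<'E'
from h import *
from plant import telemetry, imaging
ps=imaging.snapshot('scene');pt=imaging.snapshot('top')
cv2.imwrite('pics/f2.png',pt['image'])
for p in (ps,pt):
    for t,z in (('weight_large',.087),('pad_a',.087),('weight_mid',0),('weight_small',0),('jar',0),('reagent',0),('beaker',0)):
        for d in imaging.place_of(p,t):
            if d['score']>.4: print(t,np.round(onz(p,d['location'],z)[:2],3),np.round(d['location']),round(float(d['score']),2))
print(telemetry.get_state()['qd'])
E
```

```text
clock: 24.38
tool_pos: [0.5238, 0.3204, 0.2536]
eef_rot: [0.002, 1.0, -0.001, 0.0]
contact_force: [-0.2, 0.2, 0.2]
opening: 0.761
weight_large [ 0.519 -0.176] [184. 248.] 0.8
pad_a [0.525 0.178] [266. 417.] 0.91
pad_a [ 0.523 -0.179] [184. 245.] 0.87
pad_a [0.726 0.247] [384. 399.] 0.83
pad_a [ 0.356 -0.282] [111. 252.] 0.82
pad_a [0.568 0.023] [246. 325.] 0.79
pad_a [ 0.757 -0.098] [298. 203.] 0.6
weight_mid [ 0.589 -0.342] [203. 166.] 0.54
jar [ 0.483 -0.34 ] [169. 199.] 0.64
reagent [0.711 0.076] [348. 310.] 0.65
beaker [ 0.727 -0.143] [298. 202.] 0.71
weight_large [ 0.564 -0.311] [205. 494.] 0.74
pad_a [ 0.36  -0.282] [320. 487.] 0.7
pad_a [0.564 0.023] [208. 310.] 0.67
pad_a [0.327 0.191] [343. 212.] 0.67
pad_a [ 0.524 -0.179] [228. 423.] 0.65
pad_a [0.727 0.26 ] [124. 182.] 0.59
pad_a [0.532 0.178] [226. 223.] 0.56
weight_mid [ 0.589 -0.34 ] [204. 492.] 0.56
weight_small [0.563 0.34 ] [220. 152.] 0.51
weight_small [ 0.542 -0.191] [228. 419.] 0.45
jar [ 0.482 -0.336] [257. 494.] 0.85
reagent [0.714 0.085] [147. 280.] 0.66
beaker [ 0.741 -0.133] [134. 386.] 0.92
[ 2.08320001e-03 -1.01958523e-03  1.28828573e-03  1.07287478e-04
  5.36541611e-06  1.24313644e-03 -7.15631245e-04]
```

View pics/f2.png

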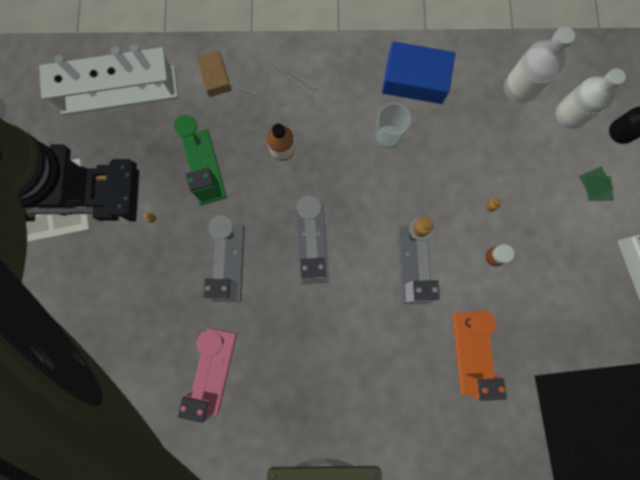

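The top picture shows the weight on the right grey pad at (422,228). The bystanders are in their original places, and the robot is clear of everything.

```bash
python3 - <<'E'
from plant import r
print(r.finish_job())
E
```

```text
the job is handed in; nothing more can be done
None
```

I pressed the three strips onto their stops from left to right, then stood the largest weight on the right-hand pad, which is the stiffest, and handed the job in at about 24.5 s.

**Stiffness:** each strip's force rose steeply once it reached its stop.

| Strip | Force just before the stop | Reading |
|---|---|---|
| Left | about 6 N | middle |
| Middle | about 3 N | softest |
| Right | 13 to 17 N | stiffest |

**Last checks:**
- **Weight:** the pictures show it upright on the right pad. The network put it 1 to 4 mm from the pad's centre in the scene view, within the 10 mm allowed.
- **Bystanders:** their positions matched the start to within about 10 mm, which is detection scatter. The small weight was missed in the last scene picture but found in place in the top picture.
- **Robot:** it was clear of everything, with the wrist force near zero.

**Disagreement:** in the last top picture the network's "weight_large" hit was really the middle weight. In that view I confirmed the placing by eye only.

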